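Clear the ball dish's shelf and hold the dish out, turned to the mug

ROBOT

A 6-joint arm with a two-finger parallel gripper is mounted at the origin on a cart in front of the work surface, level with it; the furniture and walls round the work are solid. World frame = base frame: x ahead of the robot, y to its left, z up, the work surface at z = 0. Lengths are in m, angles in rad, forces in N, time in s.
With the tool pointing down it reaches from about 0.4 to 0.825 m from the base axis. Payload 7 kg.
Tool frame: the origin (TCP) lies between the finger pads; the fingertips stand 11 mm ahead of it and the grasp point (between the pads) lies 8 mm behind it; y points along the fingers, z is the direction in which the jaws open and shut, and the axes are right-handed (so a half turn about y gives the same grasp; the last joint's range is limited). The gripper opens to 85 mm and grips with 20 to 120 N. Pads are 22 mm wide; open, the fingers measure 114 mm over their backs; the gripper's body (76 mm by 85 mm) begins 54 mm behind the grasp point. The pads swing forward as they close: fully open they stand 13 mm farther back than shut.
Start: joints at [-0.992, 0.359, 0.012, 0, -1.224, -0.288], TCP at [0.194, -0.647, 0.242] pointing down, gripper open.
Joint ranges: [-3.07, 3.07], [-1.43, 2.12], [-1.02, 1.25], [-3.03, 1.67], [-3.05, -0], [-3.03, 3.03]. Speed limits (rad/s): [2.39, 2.39, 3.01, 3.14, 3.14, 3.14].

INTERFACE

Orientations are given as a rotation vector (axis times angle).
In Python, from cell import robot gives the robot as it stands.
- The arm moves only by the tool drive_tool, never from a script. Its argument "plan" is a list of rows, each an object of numbers: "x", "y", "z": the shift along the tool's x, y, z in m; "rx", "ry", "rz": the turn, a rotation vector about the tool's x, y, z in rad; "gripper": the gripper's target within -1 to 1 (shut at 1, half-way at 0, fully open at -1). In form: [{"x": .., "y": .., "z": .., "rx": .., "ry": .., "rz": .., "gripper": ..}, ...]. A call has 1 to 5 rows; each row shifts and turns the pose as measured when the row begins, along the tool's axes as they then stand; what a row does not reach is not made up. A row lasts 1/8 s, in which the tool goes at most 62.5 mm and 10.7 degrees, less where a joint would pass 70% of its speed; a pose out of reach is approached as far as the arm can. A call is refused whole if a number of a shift passes 0.0625 or a number of a turn 0.188, either way. A call with a gripper value outside its range is refused whole. The fingers move at their own pace and stop on an object; "newtons" is the grip in N (left out, the last holds). Time passes only in rows, so rows that do not move let the fingers close. It gives the time, the measured TCP pose, the force and the opening at its end, in the units of the state.
- robot.get_obs(): the state, without advancing time (a new reading comes with each control period).
- robot.camera(name): name is "side" or "top" or "wrist"; returns (picture, depth): 420x560x3 uint8, red, green, blue; 420x560 float32, m along the optical axis (not along the pixel's ray), 0 where there is no reading.
- robot.camera_params(name): a dict with "intrinsics" (3x3 intrinsics, pixels), "pose" (4x4, takes a point from camera to world coordinates). Camera axes: x right, y down, z forward; pixel columns grow to the right and rows downward; lengths in m; the calibration is good to about 2 mm. A picture is of the moment at which its call begins: read the wrist's pose just before it. camera_params takes no time and is no camera call; for the wrist camera it gives the pose at the moment of the call.
- robot.sign_off(): hands the job in, once; it reports no verdict.
The state is a dict: "t": time; "qpos": joint angles; "joint_velocities": joint speeds; "joint_torque": joint torques, N m; "position": TCP position; "eef_rot": TCP orientation; "force": force on the tool from outside, world axes, zero at the start; "moment": the same for the moment, N m; "gripper_width": opening from 0.0 (shut) to 1.0 (fully open).
Only numpy, scipy, OpenCV 4.12 (cv2) and the standard library are available. Lean on these libraries where they do the work, as an engineer would, in place of code of your own. Each camera call takes 0.05 s, during which the arm holds its last target. There are 200 camera calls.

TASK

My trackball's red ball is resting in its white dish, and an eraser has been left on the dish's side shelf: put the eraser into the open drawer of the little grey cabinet. Then lift the dish by its arched handle and, keeping it level above its blue mat with the ball resting in the middle, turn it about a quarter turn so that its empty shelf points at my white mug. Finish while still holding it there about a hand's breadth (10 cm) above the mat, with the ball still; leave the mug, the tape measure and the other desk things where they are.

Things in the scene. Friction and masses are not known exactly. Their poses are not given: they have to be found in the camera images.
- dish: White round dish, 124 mm across and 26 mm high, standing loose on the mat (0.2 to 0.4 kg). Origin: centre of its underside; z up; its x axis points out along the side shelf, y runs along the arched handle. Inside it is a shallow cone, 112 mm across inside the rim, rising 10 degrees from the middle (6 mm above the underside) to the wall. Two thin aluminium posts at y = +/-64.5 mm carry the handle.
- dish_handle (a point): Middle of the dish's wooden handle bar, 92 mm straight above the dish's origin. The bar is 14 mm wide (along the dish's x), 14 mm high and runs 135 mm along the dish's y, 123 mm of it free between the posts; below it is open space down to the top of the ball, 45 mm lower than the underside of the bar.
- dish_shelf (a point): Middle of the flat side shelf on the dish's +x side, on its top face, 10 mm above the dish's underside and 97 mm from the dish's axis. The shelf is 36 mm wide (dish y) and ends 124 mm from the dish's axis.
- dish_seat (a point): Where the centre of the ball lies when it rests in the middle of the dish, 23 mm above the dish's origin on its axis.
- ball: Red ball, 34 mm in diameter, 0.03 to 0.05 kg, loose in the dish, free to roll. Origin: its centre.
- eraser: Eraser in a grey sleeve, 21 x 44 x 13 mm, lying flat on the dish's side shelf with its long side pointing away from the dish. Origin: centre of its underside; its y axis runs along the 44 mm, x along the 21 mm, z up.
- mat: Square blue felt mat, 250 x 250 x 3 mm, fixed on the desk. Origin: centre of its underside.
- cabinet: Small grey cabinet with one drawer, fixed, 190 mm deep, 170 mm wide, 85 mm high. Origin: centre of its underside; the drawer opens to its -x (towards the robot side).
- cabinet_drawer0 (a joint): How far the drawer stands open (m), 0 shut, 0.126 fully open; it starts 0.095 to 0.12 open and slides with light friction.
- drawer_bay (a point): Point on the drawer's inner floor (22 mm above the desk), 45 mm behind the inside of its front panel, on its middle line: about the middle of the part open to the sky. Axes like the cabinet's. The drawer is 128 mm wide inside; its side walls rise 41 mm and its 15 mm thick front panel 51 mm above this floor. The open part is 6 mm shorter than the joint value. A knob sticks out 35 mm from the front.
- mug: White mug with a handle, 62 mm across, 89 mm with the handle, 52 mm high, loose, standing beyond the mat on the far or the near side of it. Origin: centre of its underside.
- tape_measure: Plain beige tape measure standing upright, 32 x 63 x 54 mm, loose, on the side of the mat opposite the mug. Origin: centre of its underside.
- the_stapler: Dark red stapler, 140 x 36 x 48 mm, loose. Origin: centre of its underside.
- glue_stick: Glue stick lying on its side, 95 mm long, 24 mm thick, loose. Origin: centre of its underside.
- sticky_block: Block of sticky notes, 76 x 77 x 18 mm, loose. Origin: centre of its underside.

How it is judged:
On the way, in this order (a step that is already met when the one before it is completed fails the run):
1. the eraser lies in the open drawer, let go (x of eraser in the frame of drawer_bay between -0.05 and 0.105 m and y of eraser in the frame of drawer_bay between -0.066 and 0.066 m and z of eraser in the frame of drawer_bay between -0.004 and 0.03 m and contact force between the fingers and eraser below 0.1 N and linear speed of eraser below 0.05 m/s), for 0.2 s.
2. the dish is lifted off the mat (height (world z) of dish above 0.02 m and contact force between the fingers and dish above 1 N), for 0.1 s.
3. the dish is held level above the mat, shelf towards the mug, ball in the middle (height (world z) of dish between 0.06 and 0.2 m and horizontal distance between dish and mat below 0.04 m and angle between dish's own z axis and vertical below 0.09 rad and x of mug in the frame of dish above 0.1 m and y of mug in the frame of dish between -0.04 and 0.04 m and distance between ball and dish_seat below 0.01 m and linear speed of ball below 0.05 m/s and linear speed of dish below 0.03 m/s and contact force between the fingers and dish above 2 N), for 0.3 s.
At the end, for the whole second after the job is handed in: Dish held by the gripper, underside 60-200 mm above the desk, level within 5 degrees, within 40 mm of the mat's centre, mug within 40 mm of the line along the shelf; ball at rest within 10 mm of the dish's middle; eraser inside the drawer (all of step 3 and x of eraser in the frame of drawer_bay between -0.05 and 0.105 m and y of eraser in the frame of drawer_bay between -0.066 and 0.066 m and z of eraser in the frame of drawer_bay between -0.004 and 0.03 m and contact force between dish and mat below 0.05 N); the arm keeps its last pose, push and grip.
It fails at once if the ball rolled more than 25 mm from the middle of the dish (distance between ball and dish_seat above 0.025 m).
It fails at once if the dish was tipped more than 12 degrees (angle between dish's own z axis and vertical above 0.21 rad).
It fails at once if the mug or the tape measure was moved more than 20 mm (distance of any of mug, tape_measure from where it was at the start of the episode above 0.02 m).
It fails at once if the stapler, glue stick or sticky-note block was moved more than 20 mm (distance of any of the_stapler, glue_stick, sticky_block from where it was at the start of the episode above 0.02 m).
It also fails if it takes over 62 s, if anything falls off the work surface, if the arm or the gripper's body presses on something with over 40 N, if the wrist force passes 120 N, or if a joint passes its speed limit or range.

## Working session

There is one attempt and no reset: what is moved stays moved. The work goes in short steps, Python scripts to look and compute and a tool call to move; the robot and the scene stay as the last step left them, time stands still between calls to the robot, and variables do not carry over. Pictures are saved under pics/ and viewed, about 8 in all and at most 12, crops included, and the job is handed in when it is done.

Besides the shell and the picture viewer there is one more tool, called after "Emit:" as a command line: name --argument value ..., lists and objects as JSON in quotes. drive_tool: Moves the arm, as the interface text tells. Its arguments: {"type":"object","properties":{"plan":{"type":"array","items":{"type":"object","properties":{"x":{"type":"number"},"y":{"type":"number"},"z":{"type":"number"},"rx":{"type":"number"},"ry":{"type":"number"},"rz":{"type":"number"},"gripper":{"type":"number"}}}},"newtons":{"type":"number"}},"required":["plan"]}

```bash
mkdir -p pics
cat > h.py <<'E'
import numpy as np, cv2
from cell import robot
from scipy.spatial.transform import Rotation as R
def snap(name,fn):
    P=robot.camera_params(name); im,d=robot.camera(name)
    cv2.imwrite(f'pics/{fn}.png',im[:,:,::-1]); np.savez(f'pics/{fn}.npz',d=d,K=P['intrinsics'],T=P['pose'])
    return im,d
def w(fn,u,v,r=1):
    f=np.load(f'pics/{fn}.npz');d=f['d'];K=f['K'];T=f['T']
    p=d[v-r:v+r+1,u-r:u+r+1];p=p[p>0];z=np.median(p)
    c=np.linalg.inv(K)@[u,v,1]*z
    return (T[:3,:3]@c+T[:3,3]).round(4)
E
python3 - <<'E'
from h import *
snap('top','top1');snap('side','side1')
o=robot.get_obs();print({k:np.round(o[k],3) for k in('t','position','eef_rot','gripper_width')})
print(R.from_rotvec(o['eef_rot']).as_matrix().round(3) if np.size(o['eef_rot'])==3 else '')
E
```

```text
{'t': np.float64(0.1), 'position': array([ 0.193, -0.646,  0.241]), 'eef_rot': array([-1.557, -0.228,  0.228]), 'gripper_width': np.float64(0.999)}
[[ 0.958 -0.001 -0.287]
 [ 0.287  0.001  0.958]
 [-0.    -1.     0.001]]
```

View pics/top1.png

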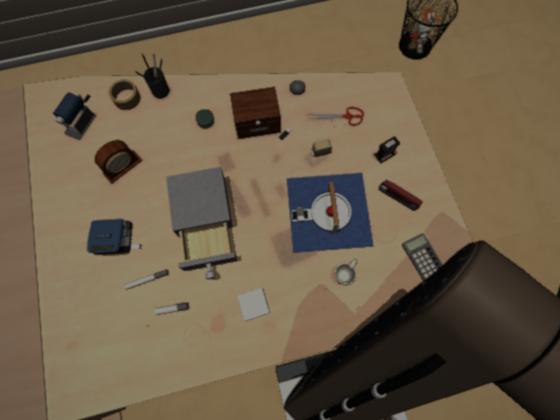

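View pics/side1.png

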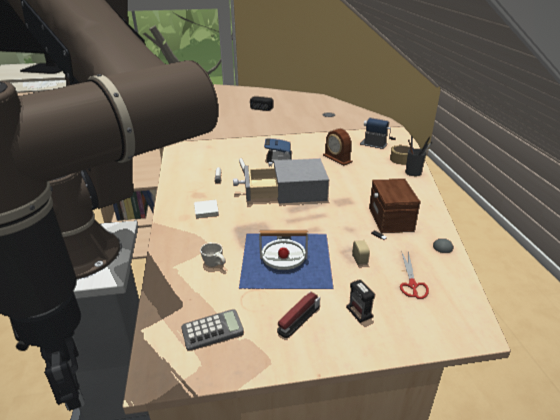

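Run:
```python
from h import *
im=cv2.imread('pics/top1.png')
cv2.imwrite('pics/c1.png',cv2.resize(im[165:285,165:375],None,fx=3.8,fy=3.8,interpolation=cv2.INTER_CUBIC))
for n,u,v in [('mat tl',290,180),('mat tr',364,178),('mat bl',294,247),('mat br',369,244),('ball',331,211),('eraser',301,214),('handle top',333,186),('handle bot',336,226),('mug',344,274),('tape',321,148),('knob',210,271),('cab tl',170,178),('cab br',228,215),('front l',183,266),('front r',233,256),('floor',208,243)]: print(n,w('top1',u,v))
```

```text
mat tl [ 0.7304 -0.0346  0.0013]
mat tr [ 6.755e-01 -2.704e-01 -2.000e-04]
mat bl [0.5109 0.0122 0.0024]
mat br [ 0.4607 -0.2145  0.0017]
ball [ 0.5817 -0.124   0.0435]
eraser [ 0.6019 -0.0349  0.0242]
handle top [ 0.6396 -0.1415  0.0986]
handle bot [ 0.5227 -0.1169  0.081 ]
mug [ 0.391  -0.1107  0.0076]
tape [ 0.7915 -0.1536  0.0524]
knob [0.4926 0.2714 0.0562]
cab tl [0.798  0.3284 0.0845]
cab br [0.636  0.1824 0.0853]
front l [0.524  0.3422 0.069 ]
front r [0.5158 0.1963 0.0686]
floor [0.5861 0.2645 0.0214]
```

View pics/c1.png

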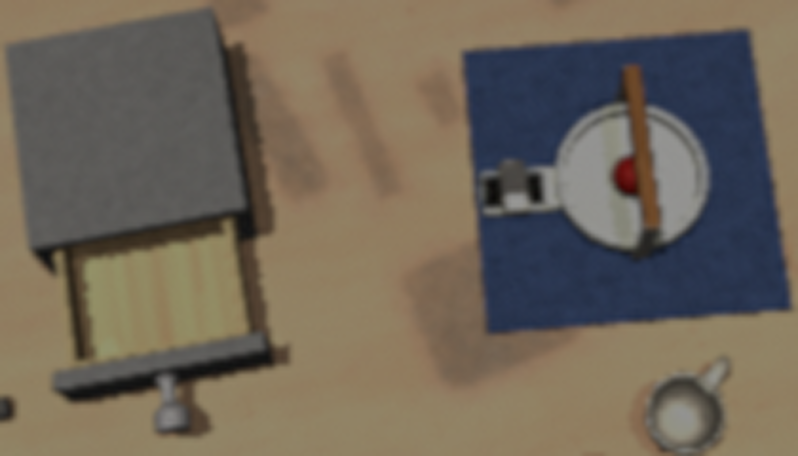

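```bash
cat >> h.py <<'E'
def state():
    o=robot.get_obs(); M=R.from_rotvec(o['eef_rot'])
    return o,M
def plan(tgt,yaw,n,first=None,show=5):
    """rows to bring TCP to tgt with tool y down and tool z at heading yaw (deg), in n equal rows"""
    o,M=state(); p=np.array(o['position']); tgt=np.array(tgt)
    a=np.radians(yaw); z=np.array([np.cos(a),np.sin(a),0]); y=np.array([0,0,-1.]); x=np.cross(y,z)
    G=R.from_matrix(np.c_[x,y,z]); rv=(M.inv()*G).as_rotvec(); step=(tgt-p)/n
    print('pos',p.round(4),'dist',np.linalg.norm(tgt-p).round(3),'rv',rv.round(3),'t',round(float(o['t']),2),'w',o['gripper_width'])
    for i in range(min(n,show)):
        s=(M*R.from_rotvec(rv*i/n)).inv().apply(step); r=rv/n
        print(dict(zip(('x','y','z','rx','ry','rz'),[round(float(q),4) for q in [*s,*r]])))
E
python3 - <<'E'
from h import *
plan([.60,-.05,.25],168,14,show=14)
E
```

```text
pos [ 0.1934 -0.6463  0.2415] dist 0.722 rv [-1.000e-03 -1.071e+00  1.000e-03] t 0.1 w 0.9993445665583732
{'x': 0.04, 'y': -0.0006, 'z': 0.0325, 'rx': -0.0001, 'ry': -0.0765, 'rz': 0.0}
{'x': 0.0424, 'y': -0.0006, 'z': 0.0293, 'rx': -0.0001, 'ry': -0.0765, 'rz': 0.0}
{'x': 0.0445, 'y': -0.0006, 'z': 0.026, 'rx': -0.0001, 'ry': -0.0765, 'rz': 0.0}
{'x': 0.0464, 'y': -0.0006, 'z': 0.0225, 'rx': -0.0001, 'ry': -0.0765, 'rz': 0.0}
{'x': 0.048, 'y': -0.0006, 'z': 0.0189, 'rx': -0.0001, 'ry': -0.0765, 'rz': 0.0}
{'x': 0.0493, 'y': -0.0006, 'z': 0.0152, 'rx': -0.0001, 'ry': -0.0765, 'rz': 0.0}
{'x': 0.0503, 'y': -0.0006, 'z': 0.0114, 'rx': -0.0001, 'ry': -0.0765, 'rz': 0.0}
{'x': 0.051, 'y': -0.0006, 'z': 0.0075, 'rx': -0.0001, 'ry': -0.0765, 'rz': 0.0}
{'x': 0.0514, 'y': -0.0006, 'z': 0.0036, 'rx': -0.0001, 'ry': -0.0765, 'rz': 0.0}
{'x': 0.0516, 'y': -0.0006, 'z': -0.0003, 'rx': -0.0001, 'ry': -0.0765, 'rz': 0.0}
{'x': 0.0514, 'y': -0.0006, 'z': -0.0043, 'rx': -0.0001, 'ry': -0.0765, 'rz': 0.0}
{'x': 0.0509, 'y': -0.0006, 'z': -0.0082, 'rx': -0.0001, 'ry': -0.0765, 'rz': 0.0}
{'x': 0.0501, 'y': -0.0006, 'z': -0.0121, 'rx': -0.0001, 'ry': -0.0765, 'rz': 0.0}
{'x': 0.0491, 'y': -0.0006, 'z': -0.0159, 'rx': -0.0001, 'ry': -0.0765, 'rz': 0.0}
```

Emit:
drive_tool --plan '[{"x":0.04,"z":0.0325,"ry":-0.0765},{"x":0.042,"z":0.029,"ry":-0.0765},{"x":0.0445,"z":0.026,"ry":-0.0765},{"x":0.046,"z":0.0225,"ry":-0.0765},{"x":0.048,"z":0.019,"ry":-0.0765}]'

```text
invalid input
```

Emit:
drive_tool --plan '[{"x":0.049,"z":0.015,"ry":-0.0765},{"x":0.05,"z":0.0115,"ry":-0.0765},{"x":0.051,"z":0.0075,"ry":-0.0765},{"x":0.051,"z":0.0035,"ry":-0.0765},{"x":0.051,"z":0.0,"ry":-0.0765}]'

```text
invalid input
```

Run:
```python
from h import *
plan([.60,-.05,.25],168,6,show=6)
```

```text
pos [ 0.1934 -0.6463  0.2415] dist 0.722 rv [-1.000e-03 -1.071e+00  1.000e-03] t 0.1 w 0.9993445665583732
{'x': 0.0934, 'y': -0.0013, 'z': 0.0758, 'rx': -0.0002, 'ry': -0.1784, 'rz': 0.0001}
{'x': 0.1054, 'y': -0.0014, 'z': 0.058, 'rx': -0.0002, 'ry': -0.1784, 'rz': 0.0001}
{'x': 0.114, 'y': -0.0014, 'z': 0.0384, 'rx': -0.0002, 'ry': -0.1784, 'rz': 0.0001}
{'x': 0.119, 'y': -0.0014, 'z': 0.0175, 'rx': -0.0002, 'ry': -0.1784, 'rz': 0.0001}
{'x': 0.1202, 'y': -0.0014, 'z': -0.0039, 'rx': -0.0002, 'ry': -0.1784, 'rz': 0.0001}
{'x': 0.1176, 'y': -0.0014, 'z': -0.0251, 'rx': -0.0002, 'ry': -0.1784, 'rz': 0.0001}
```

Emit:
drive_tool --plan '[{"x":0.04,"y":0,"z":0.0325,"rx":0,"ry":-0.0765,"rz":0,"gripper":-1},{"x":0.042,"y":0,"z":0.029,"rx":0,"ry":-0.0765,"rz":0,"gripper":-1},{"x":0.0445,"y":0,"z":0.026,"rx":0,"ry":-0.0765,"rz":0,"gripper":-1},{"x":0.046,"y":0,"z":0.0225,"rx":0,"ry":-0.0765,"rz":0,"gripper":-1},{"x":0.048,"y":0,"z":0.019,"rx":0,"ry":-0.0765,"rz":0,"gripper":-1}]'

```text
t: 0.72
position: [0.3384, -0.4291, 0.238]
eef_rot: [-1.498, -0.529, 0.532]
force: [1.3, -0.4, -0.4]
gripper_width: 0.995
```

Emit:
drive_tool --plan '[{"x":0.049,"y":0,"z":0.015,"rx":0,"ry":-0.0765,"rz":0,"gripper":-1},{"x":0.05,"y":0,"z":0.0115,"rx":0,"ry":-0.0765,"rz":0,"gripper":-1},{"x":0.051,"y":0,"z":0.0075,"rx":0,"ry":-0.0765,"rz":0,"gripper":-1},{"x":0.051,"y":0,"z":0.0035,"rx":0,"ry":-0.0765,"rz":0,"gripper":-1},{"x":0.051,"y":0,"z":0,"rx":0,"ry":-0.0765,"rz":0,"gripper":-1}]'

```text
t: 1.35
position: [0.4829, -0.2075, 0.238]
eef_rot: [-1.396, -0.834, 0.836]
force: [0.9, -0.3, -0.3]
gripper_width: 1.0
```

Run:
```python
from h import *
plan([.60,-.05,.25],168,5)
```

```text
pos [ 0.4829 -0.2075  0.238 ] dist 0.197 rv [-0.007 -0.287  0.004] t 1.35 w 1.0002567571470402
{'x': 0.0389, 'y': -0.0023, 'z': -0.0056, 'rx': -0.0014, 'ry': -0.0574, 'rz': 0.0008}
{'x': 0.0385, 'y': -0.0023, 'z': -0.0078, 'rx': -0.0014, 'ry': -0.0574, 'rz': 0.0008}
{'x': 0.038, 'y': -0.0024, 'z': -0.01, 'rx': -0.0014, 'ry': -0.0574, 'rz': 0.0008}
{'x': 0.0373, 'y': -0.0024, 'z': -0.0121, 'rx': -0.0014, 'ry': -0.0574, 'rz': 0.0008}
{'x': 0.0366, 'y': -0.0024, 'z': -0.0143, 'rx': -0.0014, 'ry': -0.0574, 'rz': 0.0008}
```

Half-open the gripper on the way.

Emit:
drive_tool --plan '[{"x":0.039,"y":-0.002,"z":-0.0055,"rx":0,"ry":-0.0575,"rz":0,"gripper":-0.1},{"x":0.0385,"y":-0.002,"z":-0.008,"rx":0,"ry":-0.0575,"rz":0,"gripper":-0.1},{"x":0.038,"y":-0.002,"z":-0.01,"rx":0,"ry":-0.0575,"rz":0,"gripper":-0.1},{"x":0.037,"y":-0.002,"z":-0.012,"rx":0,"ry":-0.0575,"rz":0,"gripper":-0.1},{"x":0.0365,"y":-0.002,"z":-0.014,"rx":0,"ry":-0.0575,"rz":0,"gripper":-0.1}]'

```text
t: 1.98
position: [0.6012, -0.0422, 0.2472]
eef_rot: [-1.286, -1.06, 1.063]
force: [-0.9, -0.4, 0.8]
gripper_width: 0.554
```

Run:
```python
from h import *
snap('wrist','w1')
o,M=state();print(o['position'].round(4) if hasattr(o['position'],'round') else o['position'],o['gripper_width'])
```

```text
[ 0.6039 -0.0392  0.247 ] 0.5496028190734353
```

View pics/w1.png

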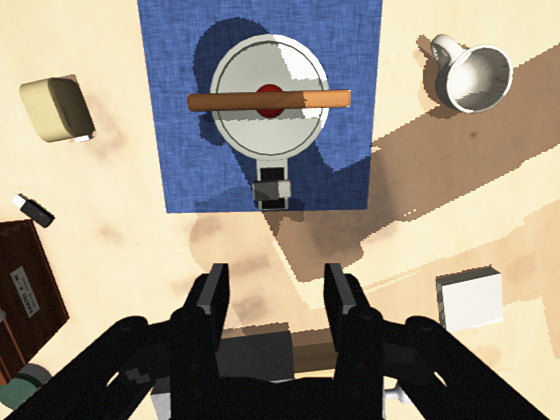

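Run:
```python
from h import *
for v in (165,173,178,184,189,195,203,208): print(v,[w('w1',u,v,0).tolist() for u in (256,262,268,273,280,285,289)])
for n,u,v in [('bar l',192,102),('bar r',347,98),('dish l',211,97),('dish r',329,97),('ball',270,93),('mugrim l',444,78),('mugrim r',510,72),('mugrim t',474,47),('mugrim b',476,110),('mat bl',168,209),('mat br',367,207)]: print(n,w('w1',u,v))
im=cv2.imread('pics/w1.png');cv2.imwrite('pics/c2.png',cv2.resize(im[30:220,180:380],None,fx=3,fy=3,interpolation=cv2.INTER_CUBIC))
```

```text
165 [[0.6202, -0.0599, 0.0026], [0.6124, -0.0604, 0.0139], [0.6057, -0.0588, 0.0126], [0.6001, -0.0576, 0.0122], [0.5922, -0.0563, 0.0134], [0.5865, -0.055, 0.0128], [0.5819, -0.0522, 0.0023]]
173 [[0.6221, -0.0508, 0.004], [0.6144, -0.0512, 0.0133], [0.6076, -0.0496, 0.0125], [0.602, -0.0484, 0.0119], [0.594, -0.047, 0.0127], [0.5883, -0.046, 0.0134], [0.5836, -0.0427, 0.0022]]
178 [[0.6236, -0.0445, 0.0024], [0.6156, -0.0454, 0.0132], [0.6089, -0.0438, 0.0121], [0.6031, -0.043, 0.0136], [0.5951, -0.0413, 0.0134], [0.5894, -0.0401, 0.0132], [0.5847, -0.0368, 0.0026]]
184 [[0.6229, -0.0423, 0.0242], [0.6161, -0.0412, 0.0253], [0.6095, -0.0397, 0.0247], [0.6039, -0.0387, 0.0252], [0.5961, -0.0368, 0.0239], [0.5905, -0.0358, 0.0244], [0.5861, -0.0351, 0.025]]
189 [[0.6242, -0.0365, 0.024], [0.6173, -0.0354, 0.0252], [0.6106, -0.0342, 0.0255], [0.605, -0.033, 0.0253], [0.5972, -0.0313, 0.0248], [0.5916, -0.0303, 0.025], [0.5871, -0.0294, 0.0253]]
195 [[0.6256, -0.0298, 0.025], [0.6188, -0.0287, 0.0258], [0.6121, -0.027, 0.0247], [0.6064, -0.0262, 0.0257], [0.5986, -0.0243, 0.0248], [0.593, -0.023, 0.0241], [0.5884, -0.0224, 0.0253]]
203 [[0.6304, -0.0137, 0.0017], [0.622, -0.0156, 0.0131], [0.615, -0.0141, 0.013], [0.6091, -0.013, 0.0131], [0.6009, -0.0115, 0.0138], [0.595, -0.01, 0.0127], [0.5904, -0.0062, 0.0034]]
208 [[0.6317, -0.0075, 0.0023], [0.6234, -0.0093, 0.0126], [0.6162, -0.0082, 0.0137], [0.6103, -0.0069, 0.0133], [0.6021, -0.0051, 0.0129], [0.5962, -0.0034, 0.0114], [0.5916, 0.0004, 0.0027]]
bar l [ 0.6514 -0.1372  0.1017]
bar r [ 0.5265 -0.1157  0.1016]
dish l [ 0.6352 -0.138   0.1014]
dish r [ 0.5407 -0.1193  0.1007]
ball [ 0.5875 -0.1316  0.101 ]
mugrim l [ 0.4181 -0.114   0.0415]
mugrim r [ 0.3609 -0.1074  0.0505]
mugrim t [ 0.3943 -0.1357  0.05  ]
mugrim b [ 0.3919 -0.0786  0.0496]
mat bl [ 0.7384 -0.0278  0.0029]
mat br [4.96e-01 1.90e-02 2.00e-04]
```

View pics/c2.png

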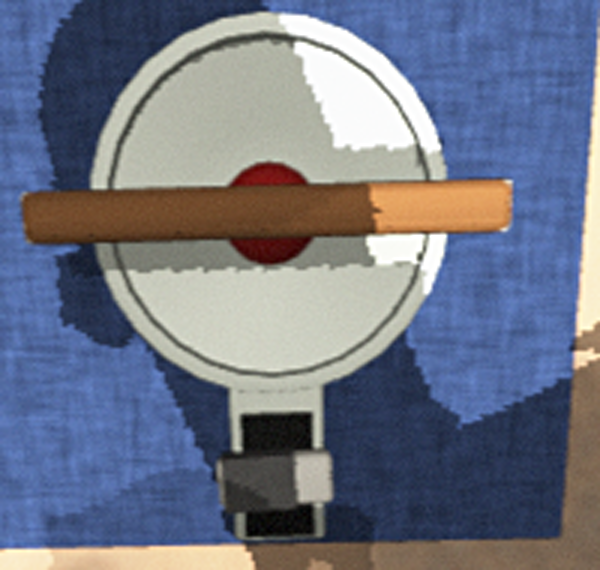

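Run:
```python
from h import *
plan([.606,-.032,.11],79.2,10,show=10)
```

```text
pos [ 0.6039 -0.0392  0.247 ] dist 0.137 rv [-0.01   1.567 -0.002] t 2.02 w 0.5496028190734353
{'x': 0.0007, 'y': 0.0137, 'z': -0.0002, 'rx': -0.001, 'ry': 0.1567, 'rz': -0.0002}
{'x': 0.0007, 'y': 0.0137, 'z': -0.0001, 'rx': -0.001, 'ry': 0.1567, 'rz': -0.0002}
{'x': 0.0007, 'y': 0.0137, 'z': 0.0001, 'rx': -0.001, 'ry': 0.1567, 'rz': -0.0002}
{'x': 0.0007, 'y': 0.0137, 'z': 0.0002, 'rx': -0.001, 'ry': 0.1567, 'rz': -0.0002}
{'x': 0.0006, 'y': 0.0137, 'z': 0.0003, 'rx': -0.001, 'ry': 0.1567, 'rz': -0.0002}
{'x': 0.0006, 'y': 0.0137, 'z': 0.0004, 'rx': -0.001, 'ry': 0.1567, 'rz': -0.0002}
{'x': 0.0005, 'y': 0.0137, 'z': 0.0005, 'rx': -0.001, 'ry': 0.1567, 'rz': -0.0002}
{'x': 0.0004, 'y': 0.0137, 'z': 0.0006, 'rx': -0.001, 'ry': 0.1567, 'rz': -0.0002}
{'x': 0.0003, 'y': 0.0137, 'z': 0.0007, 'rx': -0.001, 'ry': 0.1567, 'rz': -0.0002}
{'x': 0.0002, 'y': 0.0137, 'z': 0.0007, 'rx': -0.001, 'ry': 0.1567, 'rz': -0.0002}
```

Emit:
drive_tool --plan '[{"x":0,"y":0.014,"z":0,"rx":0,"ry":0.16,"rz":0,"gripper":0.1},{"x":0,"y":0.014,"z":0,"rx":0,"ry":0.16,"rz":0,"gripper":0.1},{"x":0,"y":0.014,"z":0,"rx":0,"ry":0.16,"rz":0,"gripper":0.1},{"x":0,"y":0.014,"z":0,"rx":0,"ry":0.16,"rz":0,"gripper":0.1},{"x":0,"y":0.014,"z":0,"rx":0,"ry":0.16,"rz":0,"gripper":0.1}]'

```text
t: 2.65
position: [0.6036, -0.0367, 0.1736]
eef_rot: [-1.517, -0.431, 0.441]
force: [0.2, -0.4, 0.2]
gripper_width: 0.45
```

Emit:
drive_tool --plan '[{"x":0,"y":0.012,"z":0,"rx":0,"ry":0.16,"rz":0,"gripper":0.1},{"x":0,"y":0.012,"z":0,"rx":0,"ry":0.16,"rz":0,"gripper":0.1},{"x":0,"y":0.012,"z":0,"rx":0,"ry":0.16,"rz":0,"gripper":0.1},{"x":0,"y":0.012,"z":0,"rx":0,"ry":0.16,"rz":0,"gripper":0.1},{"x":0,"y":0.012,"z":0,"rx":0,"ry":0.16,"rz":0,"gripper":0.1}]'

```text
t: 3.28
position: [0.6012, -0.0366, 0.1093]
eef_rot: [-1.556, 0.224, -0.202]
force: [0.4, -0.5, 0.3]
gripper_width: 0.448
```

Run:
```python
from h import *
plan([.606,-.032,.11],79.2,1)
```

```text
pos [ 0.6012 -0.0366  0.1093] dist 0.007 rv [-0.003 -0.083 -0.014] t 3.27 w 0.44831460399591855
{'x': 0.0034, 'y': -0.0007, 'z': 0.0057, 'rx': -0.0034, 'ry': -0.083, 'rz': -0.0141}
```

Emit:
drive_tool --plan '[{"x":0.0035,"y":0,"z":0.0055,"rx":0,"ry":-0.083,"rz":-0.014,"gripper":0.1},{"x":0,"y":0,"z":0,"rx":0,"ry":0,"rz":0,"gripper":0.1}]'

```text
t: 3.52
position: [0.6048, -0.0325, 0.1073]
eef_rot: [-1.563, 0.152, -0.147]
force: [-0.2, 0.3, 0.5]
gripper_width: 0.449
```

Run:
```python
from h import *
plan([.606,-.032,.028],79.2,4)
im,d=snap('wrist','w2')
```

```text
pos [ 0.6048 -0.0325  0.1073] dist 0.079 rv [-0.002 -0.002 -0.003] t 3.52 w 0.44930003558187404
{'x': 0.0003, 'y': 0.0198, 'z': 0.0001, 'rx': -0.0005, 'ry': -0.0005, 'rz': -0.0008}
{'x': 0.0003, 'y': 0.0198, 'z': 0.0001, 'rx': -0.0005, 'ry': -0.0005, 'rz': -0.0008}
{'x': 0.0003, 'y': 0.0198, 'z': 0.0002, 'rx': -0.0005, 'ry': -0.0005, 'rz': -0.0008}
{'x': 0.0003, 'y': 0.0198, 'z': 0.0002, 'rx': -0.0005, 'ry': -0.0005, 'rz': -0.0008}
```

View pics/w2.png

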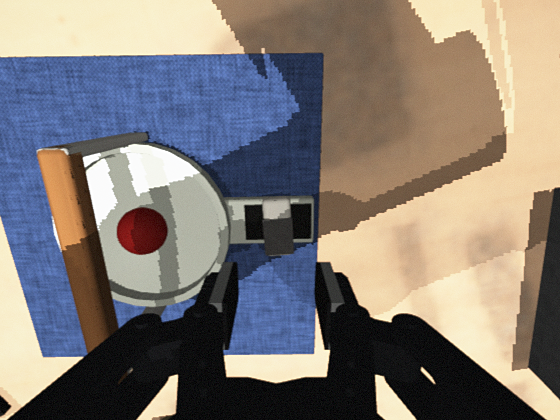

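Run:
```python
from h import *
for u,v in [(278,200),(278,226),(279,251),(265,226),(291,226)]: print(w('w2',u,v))
```

```text
[ 0.5864 -0.0269  0.0239]
[ 0.6049 -0.0304  0.0257]
[ 0.6246 -0.0334  0.0251]
[ 0.6032 -0.0395  0.0255]
[ 0.6069 -0.0213  0.0251]
```

Emit:
drive_tool --plan '[{"x":0.0,"y":0.025,"z":0,"rx":0,"ry":0,"rz":-0.003,"gripper":0.1},{"x":0,"y":0.025,"z":0,"rx":0,"ry":0,"rz":0,"gripper":0.1}]'

```text
t: 3.82
position: [0.606, -0.0324, 0.0585]
eef_rot: [-1.562, 0.15, -0.156]
force: [-0.4, 0.9, -0.0]
gripper_width: 0.452
```

Run:
```python
from h import *
plan([.606,-.032,.028],79.2,2)
```

```text
pos [ 0.606  -0.0324  0.0585] dist 0.031 rv [-0.004 -0.006  0.003] t 3.83 w 0.4522555675800928
{'x': -0.0001, 'y': 0.0153, 'z': 0.0001, 'rx': -0.002, 'ry': -0.0032, 'rz': 0.0017}
{'x': -0.0001, 'y': 0.0153, 'z': 0.0002, 'rx': -0.002, 'ry': -0.0032, 'rz': 0.0017}
```

Emit:
drive_tool --newtons 30 --plan '[{"x":0.0005,"y":0.018,"z":0.001,"rx":0,"ry":0,"rz":0,"gripper":0.1},{"x":0,"y":0.0155,"z":0.0005,"rx":0,"ry":0,"rz":0,"gripper":0.1},{"x":0,"y":0,"z":0,"rx":0,"ry":0,"rz":0,"gripper":0.3},{"x":0,"y":0,"z":0,"rx":0,"ry":0,"rz":0,"gripper":0.8},{"x":0,"y":0,"z":0,"rx":0,"ry":0,"rz":0,"gripper":0.8}]'

```text
t: 4.45
position: [0.6075, -0.0321, 0.0245]
eef_rot: [-1.562, 0.153, -0.16]
force: [-0.9, -0.7, 0.8]
gripper_width: 0.235
```

Emit:
drive_tool --plan '[{"x":0,"y":0,"z":0,"rx":0,"ry":0,"rz":0,"gripper":0.8},{"x":0,"y":0,"z":0,"rx":0,"ry":0,"rz":0,"gripper":0.8}]'

```text
t: 4.7
position: [0.6075, -0.0321, 0.0244]
eef_rot: [-1.562, 0.154, -0.16]
force: [0.2, -0.4, 0.8]
gripper_width: 0.24
```

Emit:
drive_tool --plan '[{"x":0,"y":-0.01,"z":0,"rx":0,"ry":0,"rz":0,"gripper":0.8},{"x":0,"y":-0.02,"z":0,"rx":0,"ry":0,"rz":0,"gripper":0.8},{"x":0,"y":-0.03,"z":0,"rx":0,"ry":0,"rz":0,"gripper":0.8},{"x":0,"y":-0.03,"z":0,"rx":0,"ry":0,"rz":0,"gripper":0.8},{"x":0,"y":-0.03,"z":0.02,"rx":0,"ry":0,"rz":0,"gripper":0.8}]'

```text
t: 5.32
position: [0.6093, -0.0135, 0.1475]
eef_rot: [-1.563, 0.159, -0.158]
force: [0.5, -0.1, -0.5]
gripper_width: 0.241
```

Run:
```python
from h import *
plan([.58,.266,.15],93,7,show=7)
```

```text
pos [ 0.6093 -0.0135  0.1475] dist 0.281 rv [-0.002 -0.254 -0.   ] t 5.33 w 0.24121816404279228
{'x': -0.0121, 'y': -0.0003, 'z': 0.0383, 'rx': -0.0002, 'ry': -0.0363, 'rz': -0.0001}
{'x': -0.0107, 'y': -0.0003, 'z': 0.0387, 'rx': -0.0002, 'ry': -0.0363, 'rz': -0.0001}
{'x': -0.0093, 'y': -0.0003, 'z': 0.0391, 'rx': -0.0002, 'ry': -0.0363, 'rz': -0.0001}
{'x': -0.0079, 'y': -0.0003, 'z': 0.0394, 'rx': -0.0002, 'ry': -0.0363, 'rz': -0.0001}
{'x': -0.0064, 'y': -0.0003, 'z': 0.0396, 'rx': -0.0002, 'ry': -0.0363, 'rz': -0.0001}
{'x': -0.005, 'y': -0.0003, 'z': 0.0398, 'rx': -0.0002, 'ry': -0.0363, 'rz': -0.0001}
{'x': -0.0035, 'y': -0.0004, 'z': 0.04, 'rx': -0.0002, 'ry': -0.0363, 'rz': -0.0001}
```

Emit:
drive_tool --plan '[{"x":-0.012,"y":0,"z":0.038,"rx":0,"ry":-0.036,"rz":0,"gripper":0.8},{"x":-0.011,"y":0,"z":0.039,"rx":0,"ry":-0.036,"rz":0,"gripper":0.8},{"x":-0.009,"y":0,"z":0.039,"rx":0,"ry":-0.036,"rz":0,"gripper":0.8},{"x":-0.008,"y":0,"z":0.039,"rx":0,"ry":-0.036,"rz":0,"gripper":0.8},{"x":-0.0065,"y":0,"z":0.0395,"rx":0,"ry":-0.036,"rz":0,"gripper":0.8}]'

```text
t: 5.95
position: [0.5899, 0.1907, 0.1559]
eef_rot: [-1.566, 0.008, -0.022]
force: [0.3, 0.1, -0.1]
gripper_width: 0.237
```

Emit:
drive_tool --plan '[{"x":-0.005,"y":0,"z":0.039,"rx":0,"ry":-0.036,"rz":0,"gripper":0.8},{"x":-0.0035,"y":0,"z":0.03,"rx":0,"ry":-0.036,"rz":0,"gripper":0.8},{"x":0,"y":0,"z":0,"rx":0,"ry":0,"rz":0,"gripper":0.8}]'

```text
t: 6.32
position: [0.5806, 0.265, 0.1584]
eef_rot: [-1.564, -0.055, 0.037]
force: [-0.2, -0.4, -0.5]
gripper_width: 0.236
```

Run:
```python
from h import *
plan([.58,.266,.042],93,4)
snap('wrist','w3')
```

```text
pos [0.5806 0.265  0.1584] dist 0.116 rv [-0.006  0.007  0.011] t 6.33 w 0.23574249757736476
{'x': -0.0005, 'y': 0.0291, 'z': 0.0001, 'rx': -0.0015, 'ry': 0.0016, 'rz': 0.0028}
{'x': -0.0004, 'y': 0.0291, 'z': 0.0001, 'rx': -0.0015, 'ry': 0.0016, 'rz': 0.0028}
{'x': -0.0003, 'y': 0.0291, 'z': 0.0002, 'rx': -0.0015, 'ry': 0.0016, 'rz': 0.0028}
{'x': -0.0002, 'y': 0.0291, 'z': 0.0002, 'rx': -0.0015, 'ry': 0.0016, 'rz': 0.0028}
```

View pics/w3.png

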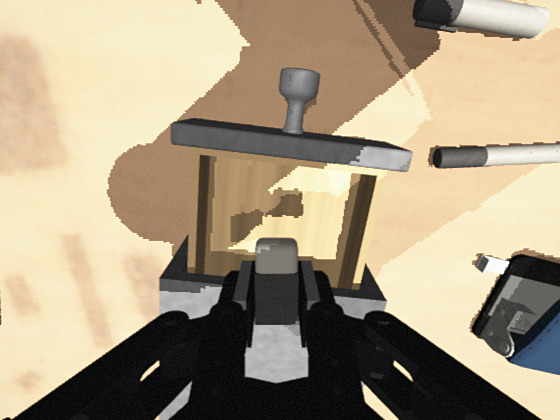

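Run:
```python
from h import *
for n,u,v in [('front top L',175,138),('front top R',405,165),('front mid inner edge',290,150),('floor near front',290,180),('floor',240,235),('cab edge L',185,292),('cab edge R',365,297),('wall L',205,200),('wall R',366,205),('eraser',277,245),('er2',277,265)]: print(n,w('w3',u,v))
```

```text
front top L [0.5245 0.1955 0.0726]
front top R [0.5334 0.3514 0.0725]
front mid inner edge [0.5279 0.2722 0.0723]
floor near front [0.5606 0.277  0.0212]
floor [0.614  0.2354 0.022 ]
cab edge L [0.635  0.2015 0.0845]
cab edge R [0.6328 0.3363 0.0828]
wall L [0.5785 0.2068 0.0347]
wall R [0.5698 0.3358 0.0518]
eraser [0.5589 0.2646 0.1571]
er2 [0.5684 0.2652 0.1584]
```

Emit:
drive_tool --plan '[{"x":0.004,"y":0.03,"z":0,"rx":-0.004,"ry":0,"rz":0.01,"gripper":0.8},{"x":0,"y":0.03,"z":0,"rx":0,"ry":0,"rz":0,"gripper":0.8},{"x":0,"y":0.03,"z":0,"rx":0,"ry":0,"rz":0,"gripper":0.8},{"x":0,"y":0.015,"z":0,"rx":0,"ry":0,"rz":0,"gripper":0.8},{"x":0,"y":0,"z":0,"rx":0,"ry":0,"rz":0,"gripper":0.8}]'

```text
t: 7.0
position: [0.5868, 0.2614, 0.054]
eef_rot: [-1.567, -0.045, 0.039]
force: [-0.1, 0.1, 0.0]
gripper_width: 0.236
```

Emit:
drive_tool --plan '[{"x":0,"y":0.016,"z":0.002,"rx":0,"ry":0,"rz":0,"gripper":0.8},{"x":0,"y":0,"z":0,"rx":0,"ry":0,"rz":0,"gripper":0.8},{"x":0,"y":0,"z":0,"rx":0,"ry":0,"rz":0,"gripper":0.2},{"x":0,"y":0,"z":0,"rx":0,"ry":0,"rz":0,"gripper":0.1},{"x":0,"y":0,"z":0,"rx":0,"ry":0,"rz":0,"gripper":0.1}]'

```text
t: 7.62
position: [0.5886, 0.2647, 0.0406]
eef_rot: [-1.564, -0.048, 0.036]
force: [0.9, -0.8, 0.2]
gripper_width: 0.447
```

Emit:
drive_tool --plan '[{"x":0,"y":-0.02,"z":0,"rx":0,"ry":0,"rz":0,"gripper":0.1},{"x":0,"y":-0.04,"z":0,"rx":0,"ry":0,"rz":0,"gripper":0.1},{"x":0,"y":-0.05,"z":0,"rx":0,"ry":0,"rz":0,"gripper":0.1},{"x":0,"y":-0.05,"z":0,"rx":0,"ry":0,"rz":0,"gripper":-0.2},{"x":0,"y":-0.03,"z":-0.03,"rx":0,"ry":0,"rz":0,"gripper":-0.2}]'

```text
t: 8.25
position: [0.5875, 0.2336, 0.234]
eef_rot: [-1.567, -0.047, 0.04]
force: [0.1, -0.8, -0.6]
gripper_width: 0.6
```

Run:
```python
from h import *
plan([.589,-.1265,.21],80,9,show=9)
im,d=snap('top','t2')
cv2.imwrite('pics/c3.png',cv2.resize(im[165:285,165:375,::-1],None,fx=3.8,fy=3.8,interpolation=cv2.INTER_CUBIC))
```

```text
pos [0.5875 0.2336 0.234 ] dist 0.361 rv [-0.004  0.23   0.004] t 8.25 w 0.5998594481431864
{'x': -0.0021, 'y': 0.0025, 'z': -0.04, 'rx': -0.0004, 'ry': 0.0255, 'rz': 0.0005}
{'x': -0.001, 'y': 0.0025, 'z': -0.04, 'rx': -0.0004, 'ry': 0.0255, 'rz': 0.0005}
{'x': -0.0, 'y': 0.0026, 'z': -0.04, 'rx': -0.0004, 'ry': 0.0255, 'rz': 0.0005}
{'x': 0.001, 'y': 0.0026, 'z': -0.04, 'rx': -0.0004, 'ry': 0.0255, 'rz': 0.0005}
{'x': 0.002, 'y': 0.0026, 'z': -0.04, 'rx': -0.0004, 'ry': 0.0255, 'rz': 0.0005}
{'x': 0.0031, 'y': 0.0026, 'z': -0.0399, 'rx': -0.0004, 'ry': 0.0255, 'rz': 0.0005}
{'x': 0.0041, 'y': 0.0026, 'z': -0.0398, 'rx': -0.0004, 'ry': 0.0255, 'rz': 0.0005}
{'x': 0.0051, 'y': 0.0026, 'z': -0.0397, 'rx': -0.0004, 'ry': 0.0255, 'rz': 0.0005}
{'x': 0.0061, 'y': 0.0027, 'z': -0.0395, 'rx': -0.0004, 'ry': 0.0255, 'rz': 0.0005}
```

View pics/c3.png

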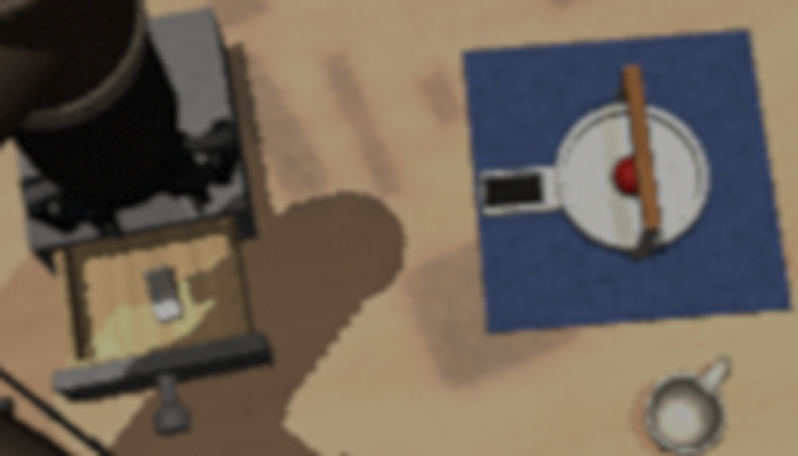

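Eraser lies in the drawer (crop 163,293); dish, ball (628,175) and mug unmoved. On to the handle.

Emit:
drive_tool --plan '[{"x":-0.002,"y":0.002,"z":-0.04,"rx":0,"ry":0.0255,"rz":0,"gripper":-0.2},{"x":-0.001,"y":0.002,"z":-0.04,"rx":0,"ry":0.0255,"rz":0,"gripper":-0.2},{"x":0,"y":0.002,"z":-0.04,"rx":0,"ry":0.0255,"rz":0,"gripper":-0.2},{"x":0.001,"y":0.002,"z":-0.04,"rx":0,"ry":0.0255,"rz":0,"gripper":-0.2},{"x":0.002,"y":0.002,"z":-0.04,"rx":0,"ry":0.0255,"rz":0,"gripper":-0.2}]'

```text
t: 8.93
position: [0.5893, 0.0268, 0.2296]
eef_rot: [-1.561, 0.048, -0.069]
force: [0.3, -0.3, 0.2]
gripper_width: 0.603
```

Emit:
drive_tool --plan '[{"x":0.003,"y":0.002,"z":-0.04,"rx":0,"ry":0.0255,"rz":0,"gripper":-0.2},{"x":0.004,"y":0.002,"z":-0.04,"rx":0,"ry":0.0255,"rz":0,"gripper":-0.2},{"x":0.005,"y":0.002,"z":-0.04,"rx":0,"ry":0.0255,"rz":0,"gripper":-0.2},{"x":0.006,"y":0.002,"z":-0.03,"rx":0,"ry":0.0255,"rz":0,"gripper":-0.2},{"x":0,"y":0,"z":0,"rx":0,"ry":0,"rz":0,"gripper":-0.2}]'

```text
t: 9.55
position: [0.5894, -0.1315, 0.2205]
eef_rot: [-1.556, 0.133, -0.155]
force: [0.7, 0.7, 0.2]
gripper_width: 0.602
```

Run:
```python
from h import *
plan([.589,-.1265,.15],80,2)
```

```text
pos [ 0.5894 -0.1315  0.2205] dist 0.071 rv [-0.011 -0.009  0.013] t 9.55 w 0.6019064992426991
{'x': -0.0011, 'y': 0.0353, 'z': 0.002, 'rx': -0.0055, 'ry': -0.0045, 'rz': 0.0067}
{'x': -0.0009, 'y': 0.0352, 'z': 0.0022, 'rx': -0.0055, 'ry': -0.0045, 'rz': 0.0067}
```

Emit:
drive_tool --plan '[{"x":-0.001,"y":0.02,"z":0.003,"rx":-0.01,"ry":-0.009,"rz":0.013,"gripper":-0.2},{"x":0,"y":0,"z":0,"rx":0,"ry":0,"rz":0,"gripper":-0.2}]'

```text
t: 9.8
position: [0.5888, -0.1273, 0.1993]
eef_rot: [-1.566, 0.137, -0.136]
force: [-0.4, 0.0, 0.2]
gripper_width: 0.602
```

Run:
```python
from h import *
snap('wrist','w4')
f=np.load('pics/w4.npz');d=f['d'];K=f['K'];T=f['T']
v,u=np.mgrid[:420,:560];c=np.stack([(u-K[0,2])/K[0,0]*d,(v-K[1,2])/K[1,1]*d,d],-1)@T[:3,:3].T+T[:3,3]
z=c[...,2];m=(d>0)&(z>.098)&(z<.106)&(np.hypot(c[...,0]-.589,c[...,1]+.1265)<.09)
p=c[m][:,:2].astype(np.float32);r=cv2.minAreaRect((p*1000));print(m.sum(),r, z[m].mean())
red=None
im=cv2.imread('pics/w4.png').astype(int);rm=(im[...,2]>90)&(im[...,1]<50)&(d>0)&(z<.06)&(z>.02);print('ball',c[rm].mean(0),rm.sum())
plan([.589,-.1265,.12],80,3)
```

```text
3024 ((589.58349609375, -126.01425170898438), (13.989255905151367, 134.4480438232422), 80.40174102783203) 0.10138227174067373
ball [ 0.5885548  -0.2275248   0.03980308] 183
pos [ 0.5896 -0.1274  0.2006] dist 0.081 rv [-0.001  0.001  0.002] t 9.85 w 0.5993903658889616
{'x': -0.0003, 'y': 0.0269, 'z': 0.0002, 'rx': -0.0003, 'ry': 0.0004, 'rz': 0.0006}
{'x': -0.0003, 'y': 0.0269, 'z': 0.0003, 'rx': -0.0003, 'ry': 0.0004, 'rz': 0.0006}
{'x': -0.0003, 'y': 0.0269, 'z': 0.0003, 'rx': -0.0003, 'ry': 0.0004, 'rz': 0.0006}
```

View pics/w4.png

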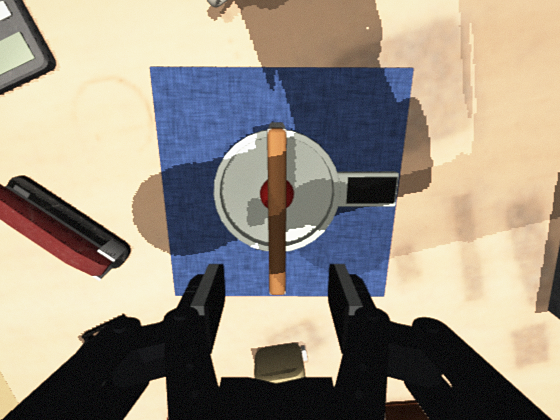

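Emit:
drive_tool --newtons 50 --plan '[{"x":0,"y":0.03,"z":0.001,"rx":0,"ry":-0.007,"rz":0.002,"gripper":-0.2},{"x":0,"y":0.03,"z":0,"rx":0,"ry":0,"rz":0,"gripper":-0.2},{"x":0,"y":0.03,"z":0,"rx":0,"ry":0,"rz":0,"gripper":-0.2},{"x":0,"y":0.014,"z":0,"rx":0,"ry":0,"rz":0,"gripper":-0.1}]'

```text
t: 10.35
position: [0.5931, -0.1232, 0.0974]
eef_rot: [-1.566, 0.121, -0.131]
force: [-0.3, -0.1, -0.5]
gripper_width: 0.55
```

Run:
```python
from h import *
plan([.5895,-.126,.086],80.4,1)
```

```text
pos [ 0.5931 -0.1232  0.0974] dist 0.012 rv [-0.002  0.007  0.007] t 10.35 w 0.5498653339801765
{'x': -0.0032, 'y': 0.0114, 'z': -0.0034, 'rx': -0.0018, 'ry': 0.0071, 'rz': 0.0065}
```

Emit:
drive_tool --plan '[{"x":-0.003,"y":0.0115,"z":-0.0035,"rx":-0.002,"ry":0.007,"rz":0.0065,"gripper":0},{"x":0,"y":0,"z":0,"rx":0,"ry":0,"rz":0,"gripper":0.2},{"x":0,"y":0,"z":0,"rx":0,"ry":0,"rz":0,"gripper":0.4}]'

```text
t: 10.72
position: [0.5906, -0.1258, 0.0866]
eef_rot: [-1.567, 0.13, -0.131]
force: [-0.5, 0.3, -0.0]
gripper_width: 0.298
```

Run:
```python
from h import *
plan([.5895,-.126,.086],80.4,1)
```

```text
pos [ 0.5906 -0.1258  0.0866] dist 0.001 rv [0.001 0.001 0.001] t 10.72 w 0.2982675329442168
{'x': -0.001, 'y': 0.0006, 'z': -0.0004, 'rx': 0.0005, 'ry': 0.0011, 'rz': 0.0009}
```

Well aligned. Close gently in steps.

Emit:
drive_tool --plan '[{"x":0,"y":0,"z":0,"rx":0,"ry":0,"rz":0,"gripper":0.5},{"x":0,"y":0,"z":0,"rx":0,"ry":0,"rz":0,"gripper":0.6},{"x":0,"y":0,"z":0,"rx":0,"ry":0,"rz":0,"gripper":0.66},{"x":0,"y":0,"z":0,"rx":0,"ry":0,"rz":0,"gripper":0.9},{"x":0,"y":0,"z":0,"rx":0,"ry":0,"rz":0,"gripper":0.9}]'

```text
t: 11.35
position: [0.5916, -0.126, 0.0885]
eef_rot: [-1.567, 0.127, -0.134]
force: [-0.1, -0.7, -1.3]
gripper_width: 0.154
```

Emit:
drive_tool --plan '[{"x":0,"y":0,"z":0,"rx":0,"ry":0,"rz":0,"gripper":0.9},{"x":0,"y":0,"z":0,"rx":0,"ry":0,"rz":0,"gripper":0.9},{"x":0,"y":-0.003,"z":0,"rx":0,"ry":0,"rz":0,"gripper":0.9},{"x":0,"y":-0.005,"z":0,"rx":0,"ry":0,"rz":0,"gripper":0.9},{"x":0,"y":-0.005,"z":0,"rx":0,"ry":0,"rz":0,"gripper":0.9}]'

```text
t: 11.98
position: [0.5902, -0.1258, 0.1008]
eef_rot: [-1.567, 0.13, -0.132]
force: [0.8, -0.5, -2.8]
gripper_width: 0.15
```

Run:
```python
from h import *
plan([.593,-.127,.186],80.4,14)
```

```text
pos [ 0.5902 -0.1258  0.1008] dist 0.085 rv [0.    0.001 0.001] t 11.97 w 0.14995005608151676
{'x': 0.0002, 'y': -0.0061, 'z': -0.0001, 'rx': 0.0, 'ry': 0.0, 'rz': 0.0001}
{'x': 0.0002, 'y': -0.0061, 'z': -0.0001, 'rx': 0.0, 'ry': 0.0, 'rz': 0.0001}
{'x': 0.0002, 'y': -0.0061, 'z': -0.0001, 'rx': 0.0, 'ry': 0.0, 'rz': 0.0001}
{'x': 0.0002, 'y': -0.0061, 'z': -0.0001, 'rx': 0.0, 'ry': 0.0, 'rz': 0.0001}
{'x': 0.0002, 'y': -0.0061, 'z': -0.0001, 'rx': 0.0, 'ry': 0.0, 'rz': 0.0001}
```

Emit:
drive_tool --plan '[{"x":0,"y":-0.006,"z":0,"rx":0,"ry":0,"rz":0,"gripper":0.9},{"x":0,"y":-0.008,"z":0,"rx":0,"ry":0,"rz":0,"gripper":0.9},{"x":0,"y":-0.009,"z":0,"rx":0,"ry":0,"rz":0,"gripper":0.9},{"x":0,"y":-0.009,"z":0,"rx":0,"ry":0,"rz":0,"gripper":0.9},{"x":0,"y":-0.009,"z":0,"rx":0,"ry":0,"rz":0,"gripper":0.9}]'

```text
t: 12.6
position: [0.5901, -0.1257, 0.1449]
eef_rot: [-1.567, 0.13, -0.132]
force: [-0.5, 0.2, -2.9]
gripper_width: 0.153
```

Emit:
drive_tool --plan '[{"x":0,"y":-0.009,"z":0,"rx":0,"ry":0,"rz":0,"gripper":0.9},{"x":0,"y":-0.009,"z":0,"rx":0,"ry":0,"rz":0,"gripper":0.9},{"x":0,"y":-0.008,"z":0,"rx":0,"ry":0,"rz":0,"gripper":0.9},{"x":0,"y":-0.006,"z":0,"rx":0,"ry":0,"rz":0,"gripper":0.9},{"x":0,"y":-0.004,"z":0,"rx":0,"ry":0,"rz":0,"gripper":0.9}]'

```text
t: 13.22
position: [0.5901, -0.1257, 0.1841]
eef_rot: [-1.567, 0.13, -0.133]
force: [0.1, -0.8, -3.8]
gripper_width: 0.152
```

Run:
```python
from h import *
plan([.592,-.127,.188],174.4,20)
im,d=snap('side','s2')
cv2.imwrite('pics/c4.png',cv2.resize(im[180:310,210:350,::-1],None,fx=4,fy=4,interpolation=cv2.INTER_CUBIC))
```

```text
pos [ 0.5901 -0.1257  0.1841] dist 0.005 rv [ 1.00e-03 -1.64e+00  2.00e-03] t 13.22 w 0.15164967855852626
{'x': 0.0001, 'y': -0.0002, 'z': -0.0, 'rx': 0.0001, 'ry': -0.082, 'rz': 0.0001}
{'x': 0.0001, 'y': -0.0002, 'z': -0.0001, 'rx': 0.0001, 'ry': -0.082, 'rz': 0.0001}
{'x': 0.0001, 'y': -0.0002, 'z': -0.0001, 'rx': 0.0001, 'ry': -0.082, 'rz': 0.0001}
{'x': 0.0001, 'y': -0.0002, 'z': -0.0001, 'rx': 0.0001, 'ry': -0.082, 'rz': 0.0001}
{'x': 0.0001, 'y': -0.0002, 'z': -0.0001, 'rx': 0.0001, 'ry': -0.082, 'rz': 0.0001}
```

View pics/c4.png

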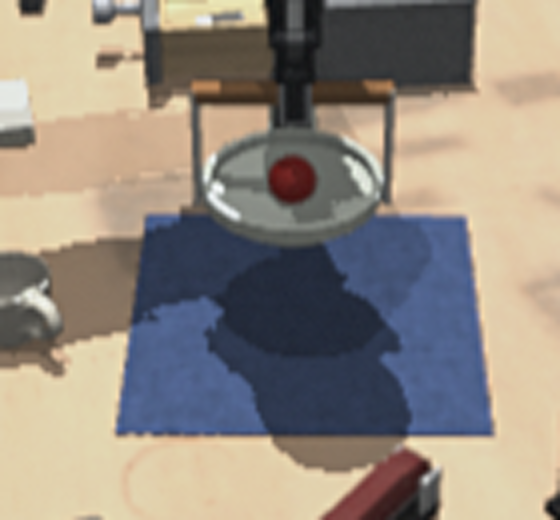

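Dish hangs level with the ball central (crop 292,180). Now the turn, ramped.

Emit:
drive_tool --plan '[{"x":0,"y":0,"z":0,"rx":0,"ry":-0.03,"rz":0,"gripper":0.9},{"x":0,"y":0,"z":0,"rx":0,"ry":-0.05,"rz":0,"gripper":0.9},{"x":0,"y":0,"z":0,"rx":0,"ry":-0.06,"rz":0,"gripper":0.9},{"x":0,"y":0,"z":0,"rx":0,"ry":-0.06,"rz":0,"gripper":0.9},{"x":0,"y":0,"z":0,"rx":0,"ry":-0.06,"rz":0,"gripper":0.9}]'

```text
t: 13.9
position: [0.5895, -0.1256, 0.1828]
eef_rot: [-1.569, -0.084, 0.084]
force: [-0.1, 0.4, -3.0]
gripper_width: 0.154
```

Run:
```python
from h import *
plan([.591,-.127,.186],174.4,22)
```

```text
pos [ 0.5895 -0.1256  0.1828] dist 0.004 rv [-0.    -1.366 -0.   ] t 13.9 w 0.15382174513320981
{'x': 0.0001, 'y': -0.0001, 'z': -0.0001, 'rx': -0.0, 'ry': -0.0621, 'rz': -0.0}
{'x': 0.0001, 'y': -0.0001, 'z': -0.0001, 'rx': -0.0, 'ry': -0.0621, 'rz': -0.0}
{'x': 0.0001, 'y': -0.0001, 'z': -0.0001, 'rx': -0.0, 'ry': -0.0621, 'rz': -0.0}
{'x': 0.0, 'y': -0.0001, 'z': -0.0001, 'rx': -0.0, 'ry': -0.0621, 'rz': -0.0}
{'x': 0.0, 'y': -0.0001, 'z': -0.0001, 'rx': -0.0, 'ry': -0.0621, 'rz': -0.0}
```

Emit:
drive_tool --plan '[{"x":0,"y":0,"z":0,"rx":0,"ry":-0.07,"rz":0,"gripper":0.9},{"x":0,"y":0,"z":0,"rx":0,"ry":-0.075,"rz":0,"gripper":0.9},{"x":0,"y":0,"z":0,"rx":0,"ry":-0.075,"rz":0,"gripper":0.9},{"x":0,"y":0,"z":0,"rx":0,"ry":-0.075,"rz":0,"gripper":0.9},{"x":0,"y":0,"z":0,"rx":0,"ry":-0.075,"rz":0,"gripper":0.9}]'

```text
t: 14.52
position: [0.5884, -0.1256, 0.1805]
eef_rot: [-1.534, -0.385, 0.391]
force: [0.6, -0.1, -3.3]
gripper_width: 0.158
```

Emit:
drive_tool --plan '[{"x":0,"y":0,"z":0,"rx":0,"ry":-0.075,"rz":0,"gripper":0.9},{"x":0,"y":0,"z":0,"rx":0,"ry":-0.075,"rz":0,"gripper":0.9},{"x":0,"y":0,"z":0,"rx":0,"ry":-0.075,"rz":0,"gripper":0.9},{"x":0,"y":0,"z":0,"rx":0,"ry":-0.075,"rz":0,"gripper":0.9},{"x":0,"y":0,"z":0,"rx":0,"ry":-0.075,"rz":0,"gripper":0.9}]'

```text
t: 15.15
position: [0.5873, -0.1255, 0.1782]
eef_rot: [-1.453, -0.688, 0.7]
force: [0.3, 0.6, -2.7]
gripper_width: 0.149
```

Run:
```python
from h import *
plan([.591,-.127,.186],174.4,10,show=2)
```

```text
pos [ 0.5873 -0.1255  0.1782] dist 0.009 rv [-0.008 -0.584 -0.003] t 15.15 w 0.14935191202907513
{'x': 0.0001, 'y': -0.0008, 'z': -0.0004, 'rx': -0.0008, 'ry': -0.0584, 'rz': -0.0003}
{'x': 0.0001, 'y': -0.0008, 'z': -0.0004, 'rx': -0.0008, 'ry': -0.0584, 'rz': -0.0003}
```

Emit:
drive_tool --plan '[{"x":0,"y":-0.001,"z":0,"rx":-0.001,"ry":-0.075,"rz":0,"gripper":0.9},{"x":0,"y":-0.001,"z":0,"rx":-0.001,"ry":-0.075,"rz":0,"gripper":0.9},{"x":0,"y":-0.001,"z":0,"rx":-0.001,"ry":-0.075,"rz":0,"gripper":0.9},{"x":0,"y":-0.001,"z":0,"rx":-0.001,"ry":-0.07,"rz":0,"gripper":0.9},{"x":0,"y":-0.001,"z":0,"rx":-0.001,"ry":-0.065,"rz":0,"gripper":0.9}]'

```text
t: 15.78
position: [0.5863, -0.1254, 0.1809]
eef_rot: [-1.334, -0.977, 0.989]
force: [-0.9, 0.4, -3.5]
gripper_width: 0.146
```

Run:
```python
from h import *
plan([.591,-.127,.186],174.4,5,show=2)
```

```text
pos [ 0.5863 -0.1254  0.1809] dist 0.007 rv [-0.007 -0.205 -0.003] t 15.78 w 0.14640716228474854
{'x': -0.0, 'y': -0.001, 'z': -0.001, 'rx': -0.0014, 'ry': -0.0409, 'rz': -0.0007}
{'x': -0.0001, 'y': -0.001, 'z': -0.001, 'rx': -0.0014, 'ry': -0.0409, 'rz': -0.0007}
```

Emit:
drive_tool --plan '[{"x":0,"y":-0.001,"z":-0.001,"rx":-0.001,"ry":-0.06,"rz":0,"gripper":0.9},{"x":0,"y":-0.001,"z":-0.001,"rx":-0.001,"ry":-0.05,"rz":0,"gripper":0.9},{"x":0,"y":-0.001,"z":-0.001,"rx":-0.001,"ry":-0.04,"rz":0,"gripper":0.9},{"x":0,"y":-0.001,"z":-0.001,"rx":-0.001,"ry":-0.03,"rz":0,"gripper":0.9},{"x":0,"y":-0.001,"z":0,"rx":-0.001,"ry":-0.015,"rz":0,"gripper":0.9}]'

```text
t: 16.4
position: [0.5895, -0.1262, 0.184]
eef_rot: [-1.251, -1.134, 1.144]
force: [-0.4, 0.2, -3.1]
gripper_width: 0.151
```

Emit:
drive_tool --plan '[{"x":0,"y":0,"z":0,"rx":0,"ry":-0.005,"rz":0,"gripper":0.9},{"x":0,"y":0,"z":0,"rx":0,"ry":0,"rz":0,"gripper":0.9},{"x":0,"y":0,"z":0,"rx":0,"ry":0,"rz":0,"gripper":0.9},{"x":0,"y":0,"z":0,"rx":0,"ry":0,"rz":0,"gripper":0.9},{"x":0,"y":0,"z":0,"rx":0,"ry":0,"rz":0,"gripper":0.9}]'

```text
t: 17.02
position: [0.5893, -0.1262, 0.1839]
eef_rot: [-1.248, -1.137, 1.148]
force: [-1.1, -0.1, -2.8]
gripper_width: 0.151
```

Run:
```python
from h import *
plan([.591,-.127,.186],174.4,5,show=1)
def cloud(fn):
    f=np.load(f'pics/{fn}.npz');d=f['d'];K=f['K'];T=f['T']
    v,u=np.mgrid[:420,:560];return np.stack([(u-K[0,2])/K[0,0]*d,(v-K[1,2])/K[1,1]*d,d],-1)@T[:3,:3].T+T[:3,3]
im,d=snap('side','s3');im2,d2=snap('top','t3');im3,d3=snap('wrist','w5')
for n,i,dd in(('s3',im,d),('t3',im2,d2),('w5',im3,d3)):
    c=cloud(n);i=i.astype(int);m=(i[...,0]>80)&(i[...,1]<50)&(dd>0)&(np.abs(c[...,2]-.135)<.03)&(np.hypot(c[...,0]-.59,c[...,1]+.126)<.06)
    if m.sum(): print(n,'ball surface',m.sum(),c[m].mean(0),c[m].min(0),c[m].max(0))
c=cloud('s3');m=(d>0)&(np.hypot(c[...,0]-.59,c[...,1]+.126)<.14)&(c[...,2]>.085)&(c[...,2]<.15)
p=c[m];print('dish pts',len(p));s=p[(np.hypot(p[:,0]-.59,p[:,1]+.126)>.07)];print('shelf',len(s),np.median(s,0))
a=cv2.resize(im[170:310,190:350,::-1],(520,455));b=cv2.resize(im3[:,:,::-1],(280,210))
e=cv2.resize(im2[165:285,165:375,::-1],(280,160))
o=np.zeros((455,800,3),np.uint8);o[:,:520]=a;o[:210,520:]=b;o[220:380,520:]=e;cv2.imwrite('pics/c5.png',o)
```

```text
pos [ 0.5893 -0.1262  0.1839] dist 0.003 rv [-0.005  0.008 -0.003] t 17.02 w 0.1513729989298968
{'x': -0.0001, 'y': -0.0004, 'z': -0.0003, 'rx': -0.0011, 'ry': 0.0016, 'rz': -0.0007}
s3 ball surface 23 [ 0.57942632 -0.13697993  0.13049565] [ 0.57470667 -0.14407126  0.12284334] [ 0.5833235  -0.12885766  0.13712549]
w5 ball surface 199 [ 0.58512473 -0.13098993  0.1309988 ] [ 0.57313296 -0.13793872  0.1089432 ] [ 0.60529232 -0.11290434  0.13533234]
dish pts 1231
shelf 239 [ 0.49816902 -0.1323264   0.10848481]
```

View pics/c5.png

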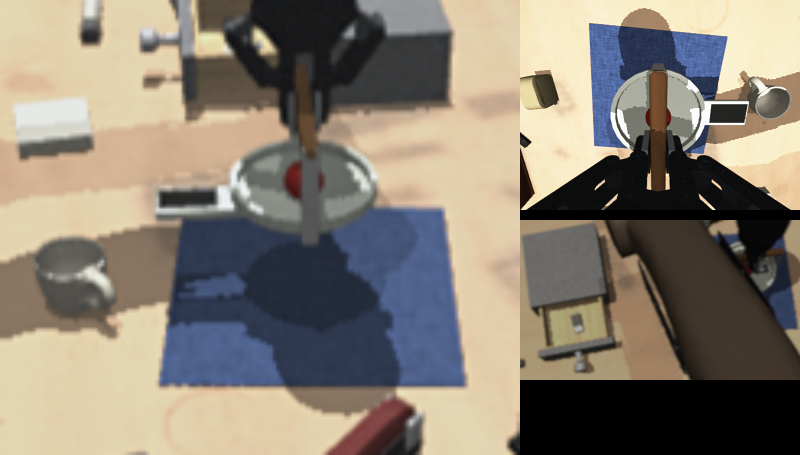

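Run:
```python
from h import *
from scipy.optimize import least_squares
def cloud(fn):
    f=np.load(f'pics/{fn}.npz');d=f['d'];K=f['K'];T=f['T']
    v,u=np.mgrid[:420,:560];return np.stack([(u-K[0,2])/K[0,0]*d,(v-K[1,2])/K[1,1]*d,d],-1)@T[:3,:3].T+T[:3,3],d
snap('wrist','w6');o,M=state();print(o['position'],M.as_matrix()[:,2])
for fn in('w5','w6'):
    c,d=cloud(fn);i=cv2.imread(f'pics/{fn}.png').astype(int)
    m=(i[...,2]>70)&(i[...,1]<45)&(i[...,2]>2.5*i[...,1])&(d>0)&(np.abs(c[...,2]-.128)<.02)&(np.hypot(c[...,0]-.59,c[...,1]+.126)<.04)
    q=c[m];f=least_squares(lambda s:np.linalg.norm(q-s,axis=1)-.017,[.59,-.126,.12],loss='soft_l1',f_scale=.001);print(fn,m.sum(),'ball',f.x.round(4))
r=np.hypot(c[...,0]-.5895,c[...,1]+.126);z=c[...,2]
m=(d>0)&(r>.0575)&(r<.0615)&(z>.115)&(z<.135);q=c[m];A=np.c_[q[:,:2]-[.5895,-.126],np.ones(len(q))];print('rim plane',len(q),np.linalg.lstsq(A,q[:,2],rcond=None)[0])
m=(d>0)&(z>.192)&(z<.205)&(r<.08);print('bar',m.sum(),cv2.minAreaRect((c[m][:,:2]*1000).astype(np.float32)))
m=(d>0)&(np.abs(z-.11)<.01)&(r>.075)&(r<.13);print('shelf',m.sum(),cv2.minAreaRect((c[m][:,:2]*1000).astype(np.float32)))
m=(d>0)&(z>.042)&(z<.056)&(np.hypot(c[...,0]-.391,c[...,1]+.107)<.06);print('mug',m.sum(),c[m].mean(0),c[m].min(0),c[m].max(0))
```

```text
[ 0.58933318 -0.12623372  0.18391492] [-0.99594479  0.0898033   0.00541598]
w5 338 ball [ 0.5887 -0.1278  0.121 ]
w6 339 ball [ 0.5887 -0.1277  0.121 ]
rim plane 2320 [-0.00423653 -0.00727125  0.12385986]
bar 8927 ((586.8890380859375, -137.96298217773438), (112.591064453125, 39.4845085144043), 72.3420639038086)
shelf 3610 ((491.0208435058594, -119.65821075439453), (36.71725845336914, 52.30533981323242), 85.50727844238281)
mug 2085 [ 0.39318432 -0.11434034  0.0479728 ] [ 0.35763464 -0.15330296  0.04200602] [ 0.42478299 -0.07504639  0.05248353]
```

```bash
python3 -c "
from cell import robot
print(robot.sign_off())"
```

```text
the job is handed in; nothing more can be done
None
```

The eraser is in the open drawer, and I handed in at about 17 s with the dish still held by its handle, shelf pointing at the mug. The sign-off gave no verdict.

- **Eraser:** it lay across the shelf, not pointing away from the dish as described, so I gripped it across its 21 mm sides. The last picture shows it on the drawer floor.
- **Dish:** its underside is about 98 mm above the desk, roughly 9.5 cm above the mat. It is tilted about 0.5 degrees and within about 5 mm of the mat's centre. I turned it about 94 degrees, and the line along the shelf passes about 7 mm from the mug's centre.
- **Ball:** it sits about 2 mm from the middle of the dish and did not move between the last two pictures.
- **Other things:** the mug stayed where it was. The tape measure, stapler and sticky notes looked undisturbed in the last pictures, but I did not measure them. I did not check the glue stick at the end.

One reading was unusable: my final fit of the handle bar from the wrist camera also picked up the fingers. I relied on the shelf, rim and ball measurements instead, and those agreed with each other.

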